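Level the tilting plate, then hold a keyed shaft home in its pulley

ROBOT

A 6-joint arm with a two-finger parallel gripper is mounted at the origin on a cart in front of the work surface, level with it; the furniture and walls round the work are solid. World frame = base frame: x ahead of the robot, y to its left, z up, the work surface at z = 0. Lengths are in mm, angles in degrees, forces in N, time in s.
With the tool pointing down it reaches from about 350 to 850 mm from the base axis. Payload 8.1 kg.
Tool frame: the origin (TCP) lies between the finger pads; the fingertips stand 22 mm ahead of it and the grasp point (between the pads) lies 3 mm ahead of it; z points along the fingers, y is the direction in which the jaws open and shut (so a half turn about z gives the same grasp; the last joint's range is limited). The gripper opens to 85 mm and grips with 20 to 120 N. Pads are 22 mm wide; open, the fingers measure 114 mm over their backs; the gripper's body (76 mm by 85 mm) begins 54 mm behind the grasp point. The pads swing forward as they close: fully open they stand 13 mm farther back than shut.
Start: joints at [-76.685, 7.471, 85.268, -0, 87.261, -4.893], TCP at [187.507, -569.953, 253.292] pointing down, gripper open.
Joint ranges: [-169.43, 169.43], [-51.17, 129.36], [1.28, 143.12], [-76.62, 256.62], [0, 156.53], [-152.29, 152.29]. Speed limits (degrees/s): [136.94, 136.94, 159.86, 180, 180, 180].

INTERFACE

Orientations are given as [roll, pitch, yaw] about the fixed x, y, z axes, in that order (R = Rz(yaw) Ry(pitch) Rx(roll)).
In Python, from bench import r gives the robot as it stands.
- The arm moves only by the tool drive_tool, never from a script. Its argument "moves" is a list of rows, each a list of 2 entries, a list of its own where there are three numbers: the shift along the world's x, y, z in mm, then the turn about the world's z in degrees. A call has exactly 8 rows; each row is the pose to reach, as a shift and turn from the pose commanded when the call began; what a row does not reach only later rows make up. A row lasts 1/12 s, in which the tool goes at most 41.7 mm and 7.16 degrees, less where a joint would pass 70% of its speed; a pose out of reach is approached as far as the arm can. A call with a gripper value outside its range is refused whole. "fingers" is the finger opening in mm, from 0 to 85.4, set as the call begins (left out, the last holds). The fingers move at their own pace and stop on an object; "squeeze" is the grip in N (left out, the last holds). Time passes only in rows, so rows that repeat a pose let the fingers close, or fill a call up. It gives the time, the measured TCP pose, the force and the opening at its end, in the units of the state.
- r.sense(): the state, without advancing time (a new reading comes with each control period).
- r.snapshot(name): name is "side" or "top" or "wrist"; returns a dict with "pixels" (480x640x3 uint8, red, green, blue), "camera_matrix" (3x3 intrinsics, pixels), "xyz" and "orientation" of the camera in the world. Camera axes: x right, y down, z forward; pixel columns grow to the right and rows downward; lengths in mm; the calibration is good to about 2 mm. A picture is of the moment at which its call begins. There is no depth.
- r.hand_in(): hands the job in, once; it reports no verdict.
The state is a dict: "time": time; "joint_pos": joint angles; "qd": joint speeds; "joint_efforts": joint torques, N m; "tool_pos": TCP position; "tcp_rot": TCP orientation; "ft_force": force on the tool from outside, world axes, zero at the start; "wrist_torque": the same for the moment, N m; "finger_gap": finger opening in mm.
Only numpy, scipy, OpenCV 4.12 (cv2) and the standard library are available. Lean on these libraries where they do the work, as an engineer would, in place of code of your own. Each camera call takes 0.05 s, during which the arm holds its last target.

TASK

Turn the black knob of the tilting assembly fixture until its aluminium plate is level. Then take the shaft that has a key out of the wooden rack, lower it into the bore of the pulley clamped on the plate, turn it until the key slips into the keyway, and keep pushing against the spring until the collar sits down on the hub face. Finish while still gripping the shaft and pressing it fully home, because the spring underneath would push it out again before the retaining clip is fitted; leave the plain shaft in the rack and the tools on the bench where they are.

Things in the scene. Friction and masses are not known exactly. Their poses are not given: they have to be found in the camera images.
- plate_tilt (a joint): tilt of the aluminium plate (100 x 182 x 12 mm) about its two trunnion pins, rad: 0 = level, positive = the knob's end is low. The axis is horizontal, passes 40 mm above the worktop straight below the pulley, at right angles to the line from pulley to knob. It starts 0.036 to 0.062 low and is stiff (stays where it is left, also under the push on the shaft)
- tilt_knob (a joint): angle of the black tilt knob, rad, growing anticlockwise seen from above; 0 when the plate is level, and then the long side of its bar points at the pulley. Turning it 1 rad anticlockwise raises the knob's end of the plate by 0.025 rad (2.2 mm at the knob); it starts 1.4 to 2.5 rad short and takes about 0.1 N m
- knob_grip (a point): point on the knob's axis (local z) in the middle of its grip: an upright bar 12 mm thick (local x), 44 mm long (local y), from 17 mm below this point to 10 mm above, over a round skirt of 30 mm diameter; axes turn with the bar. 90 mm from the pulley's axis, 72 mm above the worktop when level
- plate_top (a point): point on the plate's top face under the pulley's axis, 46 mm above the worktop; local y points to the knob, local z is the plate's normal
- bore_mouth (a point): centre of the bore's mouth in the top face of the pulley's hub, 86 mm above the worktop when level; local z points up out of the bore along its axis, local x from the axis to the keyway. Bore 22 mm diameter, right through; keyway 8.4 mm wide, its bottom 14.6 mm from the axis; the plate below has a 24 mm hole
- seat (a point): point on the bore's axis 60 mm below the hub face, where the shaft's tip is when the shaft is home
- spring_pad: brass spring pad, 18 mm diameter, in the hole under the pulley, origin in the centre of its top, 50 mm below the hub face at rest; the shaft's tip presses it down 10 mm, against 6 N at first and 11 N when home
- shaft: loose steel shaft with a key, 100 mm long, 260 g, upright in one hole of the rack. Origin: centre of its lower tip, z up. From the tip: nose 14 mm diameter to 20 mm, body 20 mm diameter to 60 mm (edge broken 2.5 mm), collar 34 mm diameter to 66 mm, then a tang for gripping to 100 mm, 16 mm thick along y (flats face +y and -y), 20 mm along x; the key points to +x
- plain_shaft: second loose shaft, the same in all but the key, which it lacks; stands in the other hole of the rack
- rack: hardwood block 56 x 160 x 36 mm, fixed, origin in the centre of its underside; two round holes 15.5 mm diameter, 18 mm deep, on its long axis (local y) at +45 and -45 mm
- caliper: slide caliper 64 x 228 x 16 mm lying on the bench behind the fixture, origin under its centre
- hex_keys: folding hex-key set 34 x 95 x 24 mm lying behind the fixture, origin under its centre
- tape_measure: tape measure 64 x 94 x 37 mm lying between the rack and the fixture, farther back, origin under its centre
- pulley: steel pulley clamped on the plate so that it does not turn: 80 mm diameter, rim 20 mm high, hub 40 mm diameter and 40 mm high; origin in the centre of its underside, local x towards the keyway, which starts at any angle up to 0.9 rad either side of the fixture's side that faces the robot
- key_foot (a point): lower end of the shaft's key, 13 mm out from the axis along the shaft's +x and 28 mm above its tip; the key is dark steel, 6 mm wide, 26 mm long, stands out to 13.5 mm from the axis and starts on the side towards the robot (within 1.2 rad of it)
There are look-alikes about, which are no part of the job. What is shaped like the plain_shaft but green or turquoise is not meant.

How it is judged (in metres and radians):
On the way, in this order (a step that is already met when the one before it is completed fails the run):
1. the plate is level (within 0.7 degrees) and the shaft is not yet in the pulley (value of joint plate_tilt between -0.012 and 0.012 rad and horizontal distance between shaft and bore_mouth above 0.06 m), for 0.3 s.
2. the key is in the keyway: the shaft is in the bore, deeper than the key's foot (z of shaft in the frame of bore_mouth below -0.034 m and distance between shaft and seat below 0.032 m), for 0.1 s.
At the end, for the whole second after the job is handed in: Plate level within 0.7 degrees; keyed shaft home: collar within 2 mm of the hub face, tip within 4 mm of the seat, key in the keyway, pressing the spring pad with over 8 N; fingers still holding it (over 4 N); plain shaft upright in the rack, tools within 20 mm of their places (value of joint plate_tilt between -0.012 and 0.012 rad and z of shaft in the frame of bore_mouth below -0.058 m and distance between shaft and seat below 0.004 m and angle between the x axis of shaft and the x axis of bore_mouth, either way round below 0.2 rad and contact force between shaft and spring_pad above 8 N and contact force between the fingers and shaft above 4 N and horizontal distance between plain_shaft and rack below 0.055 m and angle between plain_shaft's own z axis and vertical below 0.2 rad); the arm keeps its last pose, push and grip.
It fails at once if a tool on the bench was pushed more than 20 mm (distance of any of caliper, hex_keys, tape_measure from where it was at the start of the episode above 0.02 m).
It fails at once if the plain shaft was taken out of the rack (distance of plain_shaft from where it was at the start of the episode above 0.02 m).
It also fails if it takes over 67 s, if anything falls off the work surface, if the arm or the gripper's body presses on something with over 40 N, if the wrist force passes 120 N, or if a joint passes its speed limit or range.

## Working session

There is one attempt and no reset: what is moved stays moved. The work goes in short steps, Python scripts to look and compute and a tool call to move; the robot and the scene stay as the last step left them, time stands still between calls to the robot, and variables do not carry over. Pictures are saved under pics/ and viewed, and the job is handed in when it is done.

Besides the shell and the picture viewer there is one more tool, called after "Request:" by a JSON object that holds its "api" and its "payload", one argument or row to a line. drive_tool: Moves the arm, as the interface text tells. Its arguments: {"type":"object","properties":{"moves":{"type":"array","items":{"type":"array"}},"fingers":{"type":"number"},"squeeze":{"type":"number"}},"required":["moves"]}

```bash
mkdir -p pics; cat > h.py <<'E'
import numpy as np,cv2
from bench import r
from scipy.spatial.transform import Rotation as R
def snap(n,f):
    s=r.snapshot(n); cv2.imwrite('pics/'+f+'.png',s['pixels'][:,:,::-1]); 
    np.savez('pics/'+f+'.npz',p=s['pixels'],K=np.array(s['camera_matrix']),x=np.array(s['xyz']),o=np.array(s['orientation']))
    return load(f)
def load(f):
    d=np.load('pics/'+f+'.npz'); return d
def rot(o):
    o=np.array(o)
    if o.shape==(3,3): return o
    return R.from_euler('xyz',o,degrees=True).as_matrix()
def ray(d,u,v):
    a=np.linalg.inv(d['K'])@np.array([u,v,1.]); return rot(d['o'])@a
def onz(d,u,v,z):
    w=ray(d,u,v); return d['x']+w*(z-d['x'][2])/w[2]
def proj(d,P):
    c=rot(d['o']).T@(np.array(P)-d['x']); c=d['K']@c; return c[:2]/c[2]
E
python3 - <<'E'
from h import *
for n in ['side','top','wrist']:
    d=snap(n,n+'0'); print(n,d['x'],d['o'],d['K'].tolist())
print(r.sense())
E
```

```text
side [-37.7195015  894.17090631 550.93118275] [-114.03032409    0.99801477 -146.7527548 ] [[622.6203528969804, 0.0, 315.07434137244485], [0.0, 622.6203528969804, 232.8200118124671], [0.0, 0.0, 1.0]]
top [ 407.9720972    10.8224766  1288.10993366] [-1.73648745e+02  9.28318102e-02 -9.07970366e+01] [[497.51497319459077, 0.0, 320.8750852380114], [0.0, 497.51497319459077, 250.25261524278227], [0.0, 0.0, 1.0]]
wrist [ 267.22910404 -544.75121186  372.27800837] [ 1.61125676e+02  1.05702674e-01 -7.17672276e+01] [[420.62308612204174, 0.0, 323.8757661595129], [0.0, 420.62308612204174, 238.7680629911532], [0.0, 0.0, 1.0]]
{'time': 0.15, 'joint_pos': array([-7.66825728e+01,  7.50395352e+00,  8.53157736e+01,  3.15152495e-04,
        8.72607022e+01, -4.89352127e+00]), 'qd': array([-0.12635304, -0.08948064, -0.12920444,  0.09084737, -0.04347639,
       -0.02081679]), 'joint_efforts': array([-1.98805009e-05, -5.70063150e+01, -5.01159346e+01, -2.92569594e-04,
        9.49881622e-03, -2.00573680e-06]), 'tool_pos': array([ 187.43836113, -569.56143979,  252.49012173]), 'tcp_rot': array([-1.79919891e+02, -7.17458819e-03,  1.82109281e+01]), 'ft_force': array([ 0.34549869, -0.05794518, -0.37429994]), 'wrist_torque': array([ 0.02011417, -0.01751936,  0.00782356]), 'finger_gap': 85.04360906514752}
```

View pics/top0.png

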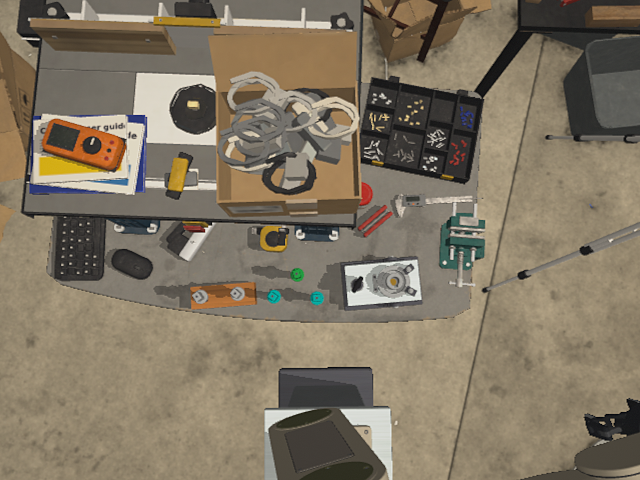

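View pics/side0.png

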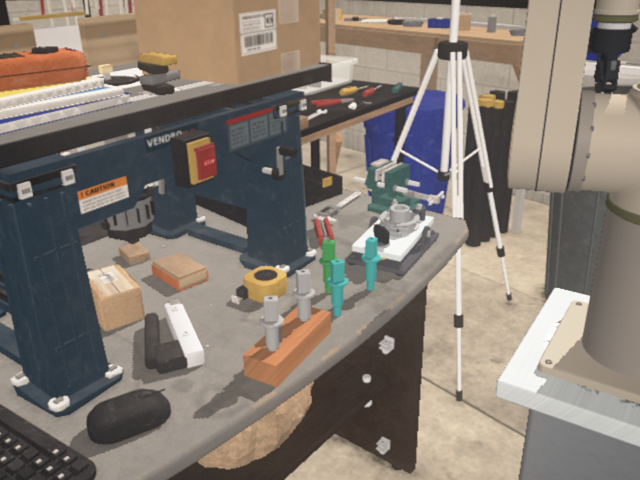

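```bash
python3 - <<'E'
from h import *
d=load('top0');p=d['p'][:,:,::-1]
cv2.imwrite('pics/t1.png',cv2.resize(p[240:320,330:440],None,fx=7,fy=7,interpolation=cv2.INTER_CUBIC))
cv2.imwrite('pics/t2.png',cv2.resize(p[260:320,180:330],None,fx=5,fy=5,interpolation=cv2.INTER_CUBIC))
d=load('side0');p=d['p'][:,:,::-1]
cv2.imwrite('pics/s1.png',cv2.resize(p[180:280,340:460],None,fx=6,fy=6,interpolation=cv2.INTER_CUBIC))
cv2.imwrite('pics/s2.png',cv2.resize(p[220:390,230:390],None,fx=3.5,fy=3.5,interpolation=cv2.INTER_CUBIC))
d=load('top0')
for n,u,v,z in [('pulley',394,283,86),('knob',356,284,82),('s1',200,296,110),('s2',237,293,110)]: print(n,onz(d,u,v,z))
E
```

```text
pulley [ 459.80660085 -164.41097235   86.        ]
knob [458.84793535 -72.96573414  82.        ]
s1 [434.54359987 297.58268867 110.        ]
s2 [440.38096108 210.30288412 110.        ]
```

View pics/t1.png

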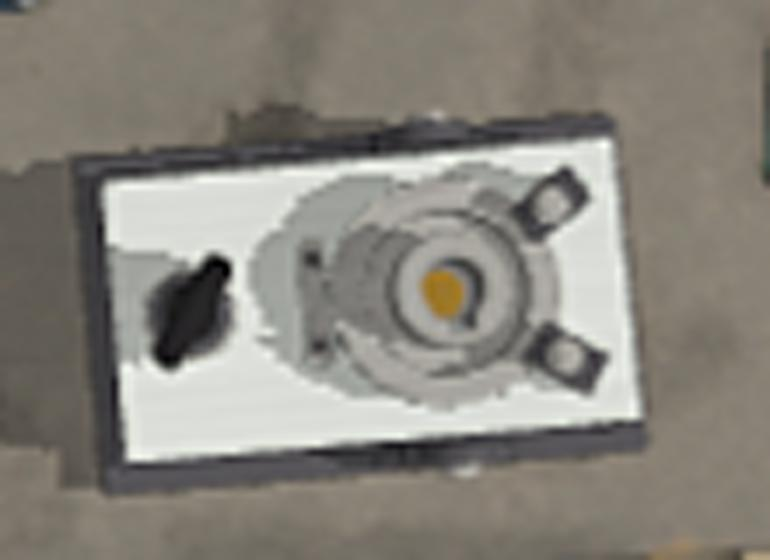

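View pics/t2.png

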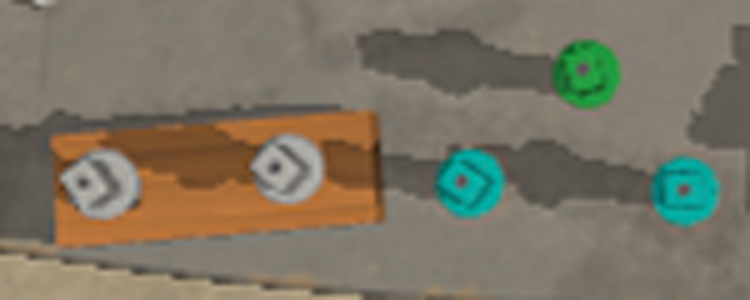

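View pics/s1.png

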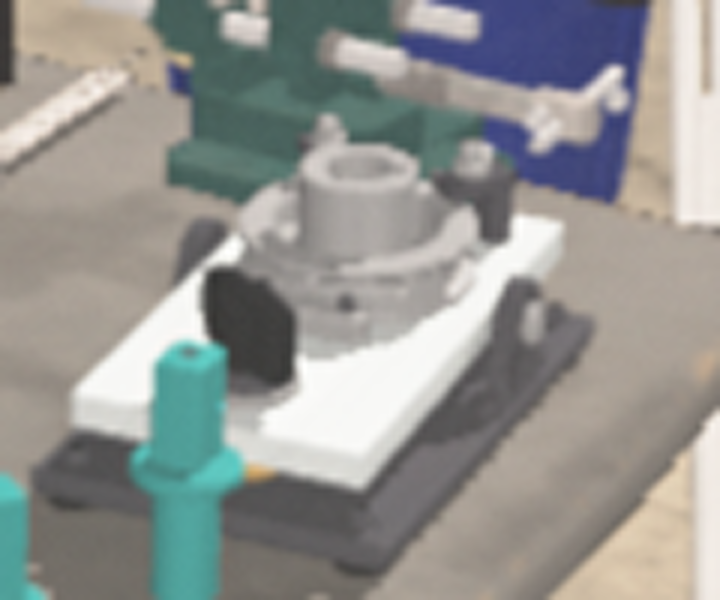

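View pics/s2.png

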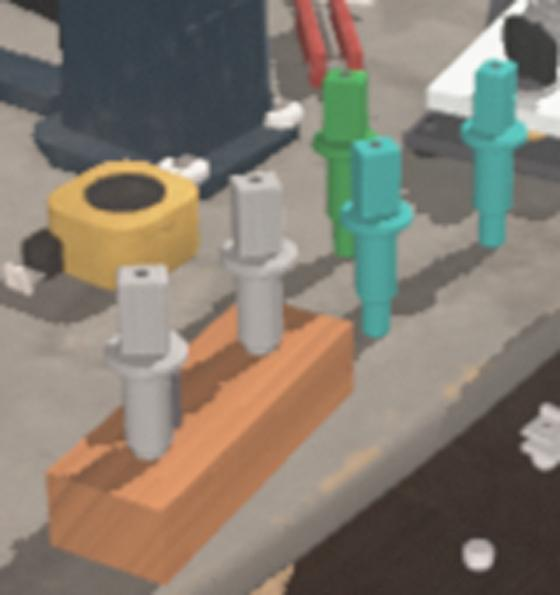

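View pics/wrist0.png

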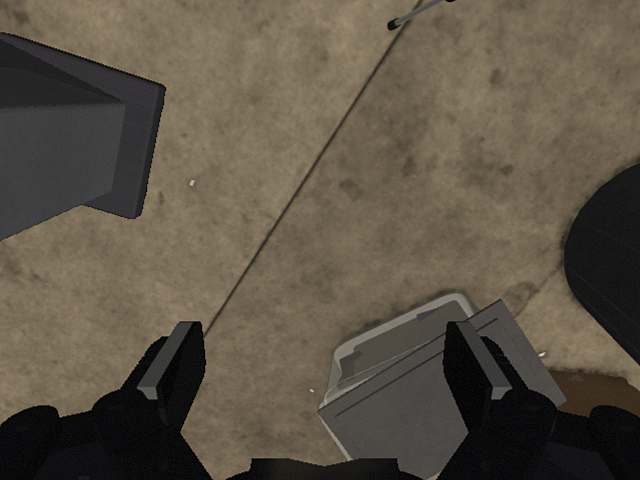

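Request:
{"api": "drive_tool", "payload": {
  "moves": [
    [[20,34,0],-6],
    [[40,68,0],-12],
    [[60,102,0],-18],
    [[80,136,0],-24],
    [[100,170,0],-30],
    [[120,204,0],-36],
    [[140,238,0],-42],
    [[160,272,0],-45]
  ],
  "fingers": 40,
  "squeeze": 25
}}

```text
time: 0.82
tool_pos: [347.9, -296.1, 253.1]
tcp_rot: [-180.0, 0.0, -27.2]
ft_force: [0.6, -0.3, -0.0]
finger_gap: 40.1
```

Request:
{"api": "drive_tool", "payload": {
  "moves": [
    [[18,31,0],0],
    [[38,64,0],0],
    [[58,98,0],0],
    [[76,128,0],0],
    [[92,154,0],0],
    [[104,174,0],0],
    [[112,188,0],0],
    [[112,188,0],0]
  ]
}}

```text
time: 1.48
tool_pos: [460.4, -107.3, 253.0]
tcp_rot: [-179.9, 0.0, -26.6]
ft_force: [-0.3, 0.4, 0.6]
finger_gap: 40.2
```

```bash
python3 - <<'E'
from h import *
d=snap('wrist','wrist1'); s=r.sense(); print(s['time'],s['tool_pos'],s['tcp_rot'],d['x'],d['o'])
E
```

```text
1.5333 [ 459.76914629 -108.6425306   252.95202506] [-1.79999142e+02  4.33931871e-02 -2.66244411e+01] [ 535.55570803 -145.94239724  372.87862136] [ 1.61075210e+02  7.46597479e-02 -1.16582395e+02]
```

View pics/wrist1.png

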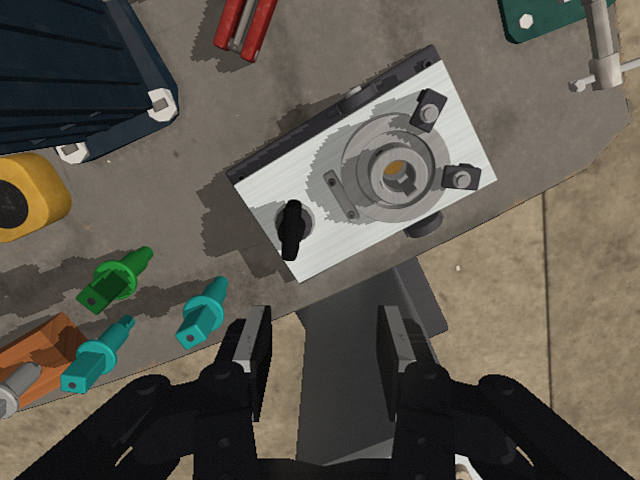

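```bash
python3 - <<'E'
from h import *
d=load('wrist1');p=d['p'][:,:,::-1]
cv2.imwrite('pics/w1z.png',cv2.resize(p[90:290,230:500],None,fx=2.9,fy=2.9,interpolation=cv2.INTER_CUBIC))
cv2.imwrite('pics/w1h.png',cv2.resize(p[135:215,355:445],None,fx=7,fy=7,interpolation=cv2.INTER_CUBIC))
E
```

```text
(no output)
```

View pics/w1z.png

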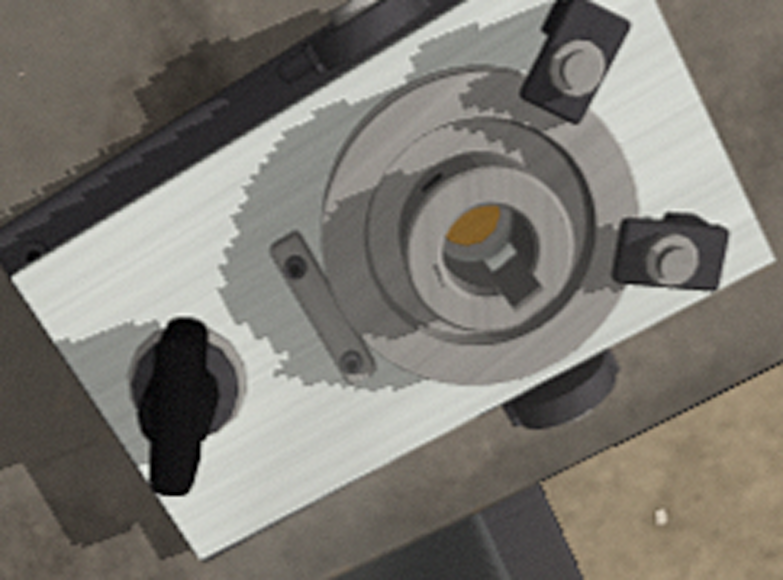

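View pics/w1h.png

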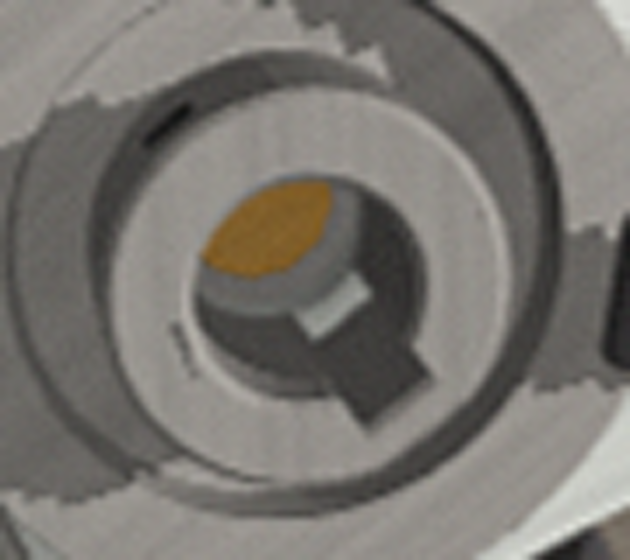

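```bash
python3 - <<'E'
from h import *
d=load('wrist1')
c=onz(d,355+310.5/7,135+286/7,86); k=onz(d,355+402/7,135+404/7,86); print(c,k,k-c,np.hypot(*(k-c)[:2]),np.degrees(np.arctan2(*(k-c)[1::-1])))
L=onz(d,355+110/7,135+287/7,86);Rr=onz(d,355+512/7,135+287/7,86);print('hub dia',np.linalg.norm(L-Rr))
a=onz(d,230+188/2.9,90+322/2.9,77.5);b=onz(d,230+172/2.9,90+494/2.9,77.5);print(a,b,b-a,np.linalg.norm(b-a),(a+b)/2)
# plate corners at top face
for u,v in [(15,272),(203,557),(775,258)]: print(onz(d,230+u/2.9,90+v/2.9,44))
# plate near/far edge direction
E
```

```text
[ 465.40288877 -168.29494717   86.        ] [ 450.50411909 -171.75825042   86.        ] [-14.89876968  -3.46330325   0.        ] 15.296006255222796 -166.9136777644459
hub dia 39.37250933399863
[480.20893847 -94.42154687  77.5       ] [441.42271977 -69.19934435  77.5       ] [-38.7862187   25.22220251   0.        ] 46.26586496281807 [460.81582912 -81.81044561  77.5       ]
[507.41838741 -52.89268061  44.        ]
[408.97691921 -59.24903953  44.        ]
[ 418.38748215 -239.54052195   44.        ]
```

Request:
{"api": "drive_tool", "payload": {
  "moves": [
    [[0,12,-5],-3],
    [[1,24,-25],-6],
    [[1,30,-50],-6],
    [[1,30,-78],-6],
    [[1,30,-100],-6],
    [[1,30,-113],-6],
    [[1,30,-113],-6],
    [[1,30,-113],-6]
  ]
}}

```text
time: 2.2
tool_pos: [459.6, -80.6, 139.8]
tcp_rot: [180.0, 0.1, -32.9]
ft_force: [0.5, -0.3, 0.6]
finger_gap: 40.0
```

```bash
python3 - <<'E'
from h import *
d=snap('wrist','wrist2'); s=r.sense(); print(s['time'],s['tool_pos'],s['tcp_rot'],d['x'],d['o'])
print(proj(d,[460.5,-80,77]),proj(d,s['tool_pos']+[0,0,-22]))
d=snap('side','side2')
p=d['p'][:,:,::-1]
cv2.imwrite('pics/s2.png',cv2.resize(p[80:280,330:470],None,fx=3,fy=3,interpolation=cv2.INTER_CUBIC))
E
```

```text
2.25 [460.53507755 -80.72547629 140.98780927] [ 1.79994636e+02 -2.18959913e-02 -3.28424453e+01] [ 530.43192876 -127.05170787  259.53446997] [ 1.60999636e+02 -3.20036037e-02 -1.22822740e+02]
[320.22541452 281.35458821] [320.93009818 326.79104363]
```

View pics/wrist2.png

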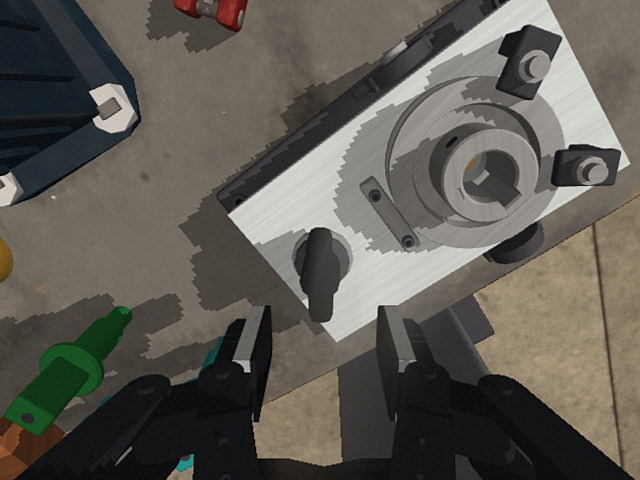

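View pics/s2.png

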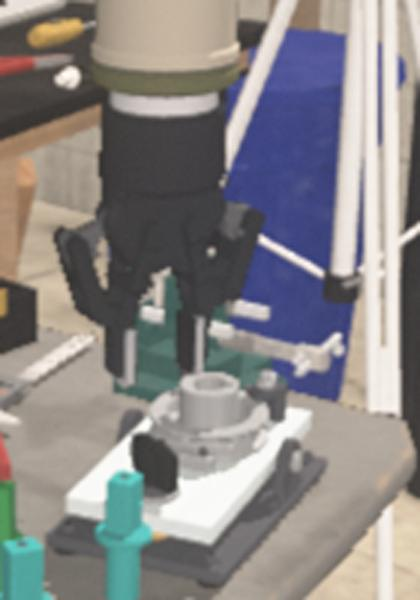

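Request:
{"api": "drive_tool", "payload": {
  "moves": [
    [[0,0,-20],0],
    [[0,0,-40],0],
    [[0,0,-55],0],
    [[0,0,-62],0],
    [[0,0,-62],0],
    [[0,0,-62],0],
    [[0,0,-62],0],
    [[0,0,-62],0]
  ]
}}

```text
time: 2.97
tool_pos: [461.6, -80.3, 79.8]
tcp_rot: [-180.0, -0.1, -32.8]
ft_force: [1.0, 0.8, -0.5]
finger_gap: 39.8
```

Request:
{"api": "drive_tool", "payload": {
  "moves": [
    [[0,0,0],0],
    [[0,0,0],0],
    [[0,0,0],0],
    [[0,0,0],0],
    [[0,0,0],0],
    [[0,0,0],0],
    [[0,0,0],0],
    [[0,0,0],0]
  ],
  "fingers": 6,
  "squeeze": 25
}}

```text
time: 3.63
tool_pos: [461.5, -79.7, 79.4]
tcp_rot: [-179.9, -0.1, -32.8]
ft_force: [0.5, 4.8, 7.2]
finger_gap: 19.0
```

```bash
python3 - <<'E'
from h import *
d=snap('wrist','wrist3'); s=r.sense(); print(s['time'],s['tool_pos'],s['ft_force'],s['wrist_torque'],s['finger_gap'])
E
```

```text
3.6833 [461.49346569 -79.63666254  79.33481538] [1.2427986  4.40299851 6.13214557] [ 7.03871219e-01 -1.25404452e-01 -4.89497546e-04] 19.159532591395994
```

View pics/wrist3.png

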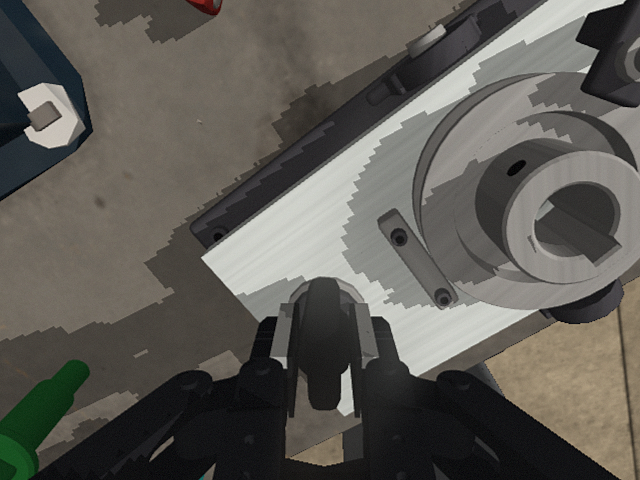

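Request:
{"api": "drive_tool", "payload": {
  "moves": [
    [[0,0,1],0],
    [[0,0,2],0],
    [[0,0,3],0],
    [[0,0,4],0],
    [[0,0,4],0],
    [[0,0,4],0],
    [[0,0,4],0],
    [[0,0,4],0]
  ]
}}

```text
time: 4.35
tool_pos: [460.7, -79.3, 80.4]
tcp_rot: [-179.9, -0.0, -32.8]
ft_force: [14.5, 1.8, -22.3]
finger_gap: 18.6
```

```bash
python3 - <<'E'
from h import *
d=snap('side','side4'); s=r.sense(); print(s['time'],s['tool_pos'],s['ft_force'],s['wrist_torque'],s['finger_gap'])
p=d['p'][:,:,::-1]
cv2.imwrite('pics/s2.png',cv2.resize(p[180:280,340:460],None,fx=6,fy=6,interpolation=cv2.INTER_CUBIC))
E
```

```text
4.4 [460.65786572 -79.34334258  80.36142098] [ 13.74503879   2.4024553  -22.22088529] [ 0.14661585 -2.3116954  -0.02949155] 18.500069815438263
```

View pics/s2.png

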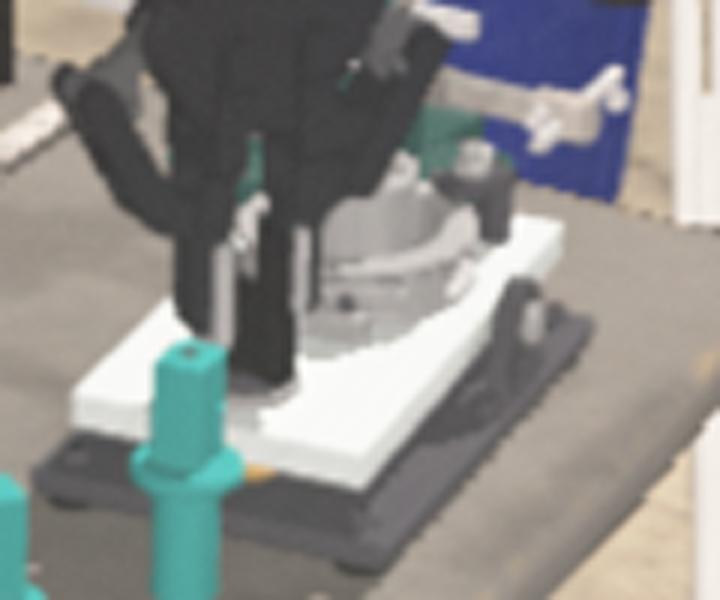

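Request:
{"api": "drive_tool", "payload": {
  "moves": [
    [[0,0,-4],0],
    [[0,0,-4],6],
    [[0,0,-4],12],
    [[0,0,-3],18],
    [[0,0,-3],24],
    [[0,0,-3],30],
    [[0,0,-3],36],
    [[0,-1,-2],42]
  ],
  "squeeze": 40
}}

```text
time: 5.07
tool_pos: [461.5, -78.0, 81.7]
tcp_rot: [-179.7, -0.1, 9.5]
ft_force: [1.2, 24.4, 7.3]
finger_gap: 18.1
```

```bash
python3 - <<'E'
from h import *
d=snap('wrist','wrist5'); s=r.sense(); print(s['time'],s['tool_pos'],s['tcp_rot'],s['ft_force'],s['wrist_torque'],s['finger_gap'])
E
```

```text
5.1167 [461.50188625 -77.87900466  81.67385664] [-1.79694669e+02 -1.61484178e-01  9.99300977e+00] [-0.37840497 19.96309593 13.98740058] [ 3.14913704  0.28917447 -0.03226386] 18.331349463241832
```

View pics/wrist5.png

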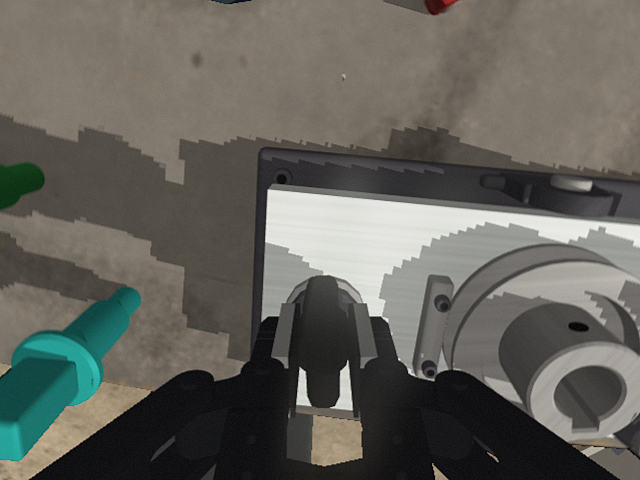

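Request:
{"api": "drive_tool", "payload": {
  "moves": [
    [[0,1,0],6],
    [[0,2,0],12],
    [[0,2,1],18],
    [[0,2,1],24],
    [[0,2,1],30],
    [[0,2,1],36],
    [[0,2,2],42],
    [[0,2,2],42]
  ]
}}

```text
time: 5.78
tool_pos: [460.4, -76.2, 83.3]
tcp_rot: [-179.8, -0.2, 51.6]
ft_force: [-5.3, 19.0, 16.3]
finger_gap: 18.3
```

Request:
{"api": "drive_tool", "payload": {
  "moves": [
    [[0,0,0],6],
    [[0,0,0],12],
    [[0,0,1],18],
    [[0,0,1],24],
    [[0,0,1],30],
    [[0,0,1],36],
    [[0,0,2],42],
    [[0,0,2],42]
  ]
}}

```text
time: 6.45
tool_pos: [458.5, -76.3, 84.4]
tcp_rot: [-179.7, -0.3, 93.6]
ft_force: [-13.6, 16.8, 18.0]
finger_gap: 18.4
```

```bash
python3 - <<'E'
from h import *
d=snap('wrist','wrist6'); s=r.sense(); print(s['time'],s['tool_pos'],s['tcp_rot'],s['joint_pos'],s['ft_force'],s['wrist_torque'],s['finger_gap'])
d=snap('side','side6')
p=d['p'][:,:,::-1]
cv2.imwrite('pics/s2.png',cv2.resize(p[180:280,340:460],None,fx=6,fy=6,interpolation=cv2.INTER_CUBIC))
E
```

```text
6.5 [458.52030943 -76.27003054  84.38994389] [-179.73072335   -0.29149762   93.35923644] [-15.90631918  -4.50895743 115.86246792   0.19958305  68.99698322
 -19.33834454] [-12.3176777   16.59826736  18.76914907] [ 2.50201471  2.07051899 -0.00369514] 18.08695085008761
```

View pics/wrist6.png

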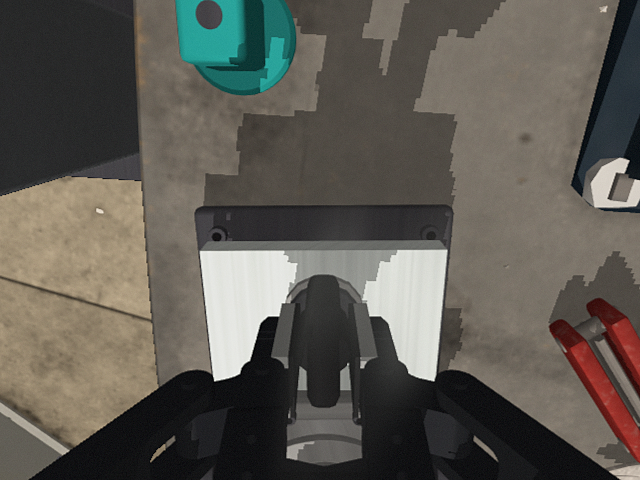

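View pics/s2.png

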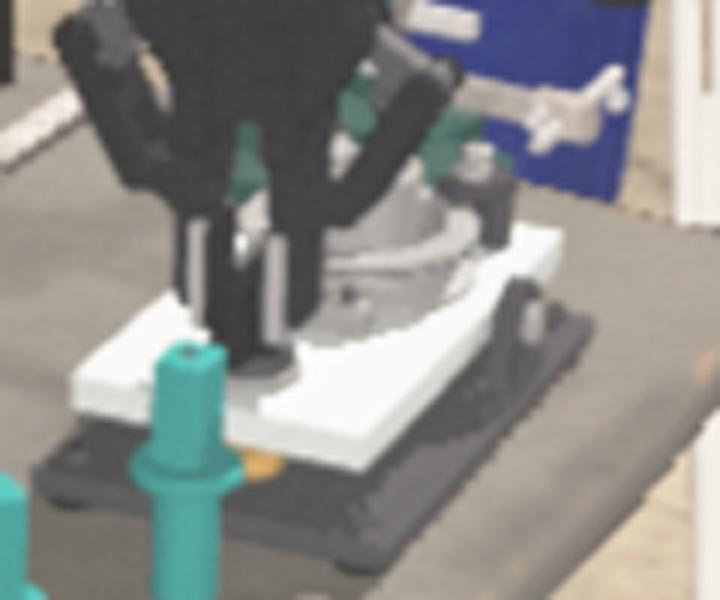

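Request:
{"api": "drive_tool", "payload": {
  "moves": [
    [[0,0,0],0],
    [[0,0,0],0],
    [[0,0,0],0],
    [[0,0,20],0],
    [[0,0,50],0],
    [[0,0,85],0],
    [[0,0,115],0],
    [[0,-20,140],0]
  ],
  "fingers": 50
}}

```text
time: 7.22
tool_pos: [461.0, -97.6, 226.9]
tcp_rot: [179.9, -0.0, 93.3]
ft_force: [0.6, -1.2, -0.3]
finger_gap: 50.1
```

Request:
{"api": "drive_tool", "payload": {
  "moves": [
    [[0,-30,0],-3],
    [[0,-65,0],-3],
    [[0,-105,0],-3],
    [[0,-145,0],-3],
    [[0,-175,0],-3],
    [[0,-190,0],-3],
    [[0,-190,0],-3],
    [[0,-190,0],-3]
  ]
}}

```text
time: 7.88
tool_pos: [460.2, -289.3, 223.9]
tcp_rot: [-180.0, -0.0, 90.1]
ft_force: [0.3, 0.9, 0.1]
finger_gap: 49.9
```

```bash
python3 - <<'E'
from h import *
d=snap('wrist','wrist7'); s=r.sense(); print(s['time'],s['tool_pos'],s['tcp_rot'],s['joint_pos'],s['ft_force'],s['finger_gap'])
u,v=proj(d,[465.5,-170,86]).astype(int); print(u,v)
p=d['p'][:,:,::-1]
print(max(0,v-60),max(0,u-70)); cv2.imwrite('pics/w7h.png',cv2.resize(p[max(0,v-60):v+60,max(0,u-70):u+70],None,fx=5.5,fy=5.5,interpolation=cv2.INTER_CUBIC))
E
```

```text
7.9333 [ 460.39386092 -288.36205339  223.9448707 ] [-1.79969722e+02 -5.21306961e-02  9.01813509e+01] [-3.74829621e+01 -3.86015142e-01  9.65270299e+01  2.28948652e-02
  8.39148077e+01 -3.76667648e+01] [-0.08783718  0.10628518 -0.38927035] 50.1770658448619
333 24
0 263
```

View pics/wrist7.png

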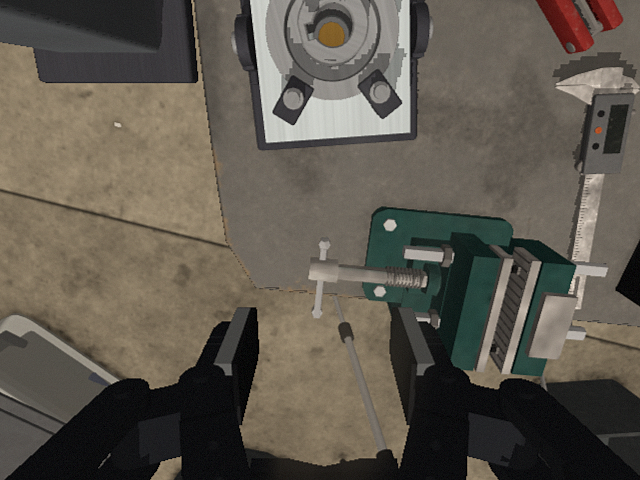

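View pics/w7h.png

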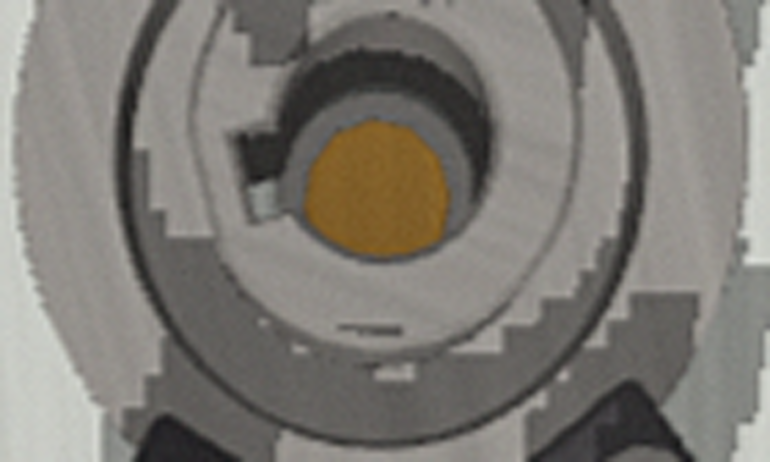

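```bash
python3 - <<'E'
from h import *
d=load('wrist7')
f=lambda u,v,z=86:onz(d,263+u/5.5,v/5.5,z)
print('bore L R T B',f(280,137),f(492,137),f(386,12),f(386,262))
print('hub L R B',f(192,137),f(580,137),f(386,352))
c=(f(280,137)+f(492,137)+f(386,12)+f(386,262))/4;k=f(244,180);print(c,k-c,np.hypot(*(k-c)[:2]),np.degrees(np.arctan2(k[1]-c[1],k[0]-c[0])))
print('pad',f(380,190,36))
e=[f(235,135),f(253,225)];e=e[1]-e[0];print(e,np.linalg.norm(e),np.degrees(np.arctan2(e[1],e[0])))
E
```

```text
bore L R T B [ 454.90338371 -170.2699801    86.        ] [ 476.18037317 -170.22446735   86.        ] [ 465.43809118 -159.12590085   86.        ] [ 465.64941275 -181.72348683   86.        ]
hub L R B [ 446.07092321 -170.28887326   86.        ] [ 485.01182849 -170.20557634   86.        ] [ 465.72882896 -190.21582655   86.        ]
[ 465.5428152  -170.33595878   86.        ] [-14.2935653  -3.8489576   0.       ] 14.802718787767228 -164.92893285133877
pad [ 465.82809789 -168.87388817   36.        ]
[ 1.73045616 -8.21867056  0.        ] 8.398870413154258 -78.10994191592602
```

Request:
{"api": "drive_tool", "payload": {
  "moves": [
    [[0,20,0],0],
    [[0,55,5],0],
    [[0,95,10],0],
    [[0,135,20],0],
    [[-4,175,25],0],
    [[-8,215,25],0],
    [[-12,255,25],0],
    [[-16,295,25],0]
  ]
}}

```text
time: 8.6
tool_pos: [443.4, 9.3, 249.6]
tcp_rot: [179.9, -0.0, 90.3]
ft_force: [2.1, 0.5, 0.6]
finger_gap: 50.3
```

Request:
{"api": "drive_tool", "payload": {
  "moves": [
    [[0,40,0],0],
    [[0,80,0],0],
    [[0,115,0],0],
    [[-4,145,0],0],
    [[-6,170,0],0],
    [[-8,188,0],0],
    [[-8,190,0],0],
    [[-8,190,0],0]
  ]
}}

```text
time: 9.27
tool_pos: [435.3, 197.8, 249.2]
tcp_rot: [-180.0, -0.0, 90.4]
ft_force: [0.3, -0.6, 0.6]
finger_gap: 50.0
```

```bash
python3 - <<'E'
from h import *
d=snap('wrist','wrist8'); s=r.sense(); print(s['time'],s['tool_pos'],s['tcp_rot'],s['joint_pos'],s['finger_gap'])
d=snap('top','top8');p=d['p'][:,:,::-1]
cv2.imwrite('pics/t1.png',cv2.resize(p[240:320,330:440],None,fx=7,fy=7,interpolation=cv2.INTER_CUBIC))
E
```

```text
9.3167 [435.6639021  196.76941611 249.2625205 ] [-1.79995042e+02  1.66946274e-02  9.03629646e+01] [ 1.81684689e+01 -1.16506423e+01  1.04343625e+02 -1.43947485e-02
  8.73168425e+01  1.78061802e+01] 50.0932727658966
```

View pics/wrist8.png

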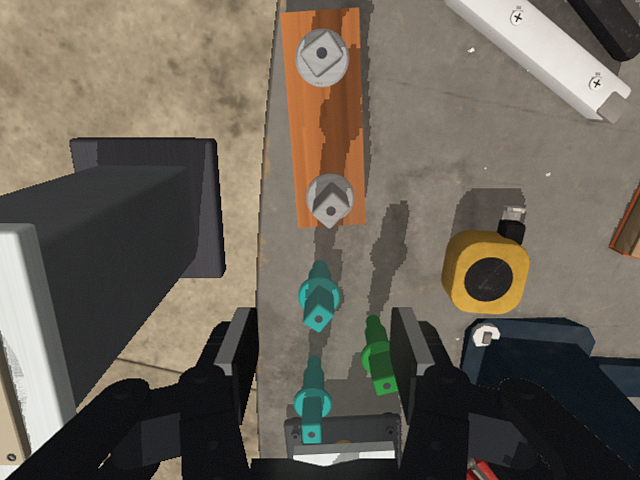

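View pics/t1.png

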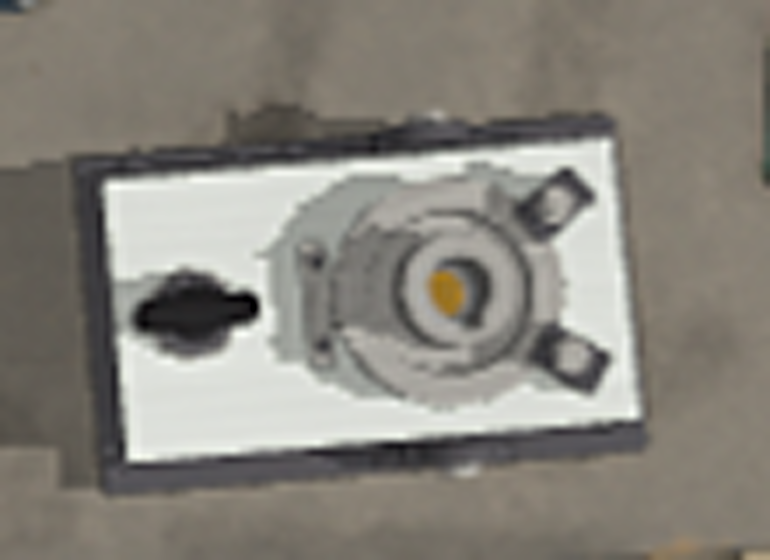

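```bash
python3 - <<'E'
from h import *
d=load('wrist8');p=d['p'][:,:,::-1]
cv2.imwrite('pics/w8.png',cv2.resize(p[15:95,280:370],None,fx=8,fy=7.5,interpolation=cv2.INTER_CUBIC))
d=load('side0');p=d['p'][:,:,::-1]
cv2.imwrite('pics/s2.png',cv2.resize(p[255:360,250:330],None,fx=7,fy=5.6,interpolation=cv2.INTER_CUBIC))
E
```

```text
(no output)
```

View pics/w8.png

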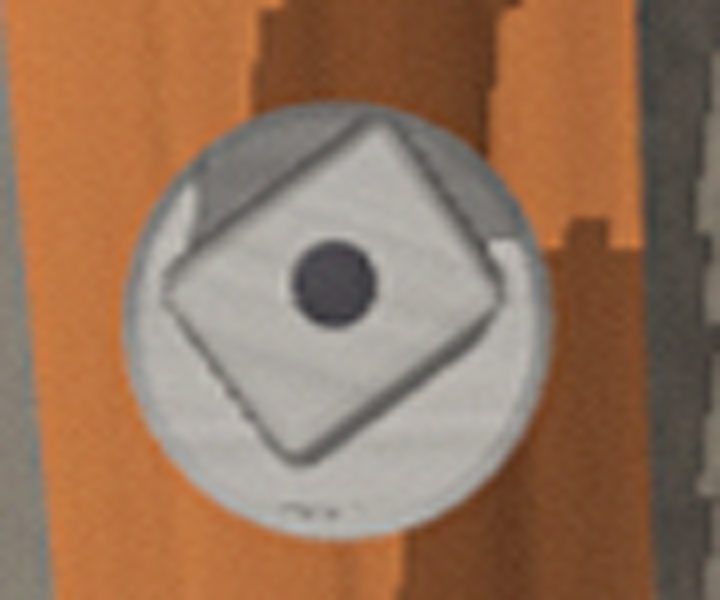

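View pics/s2.png

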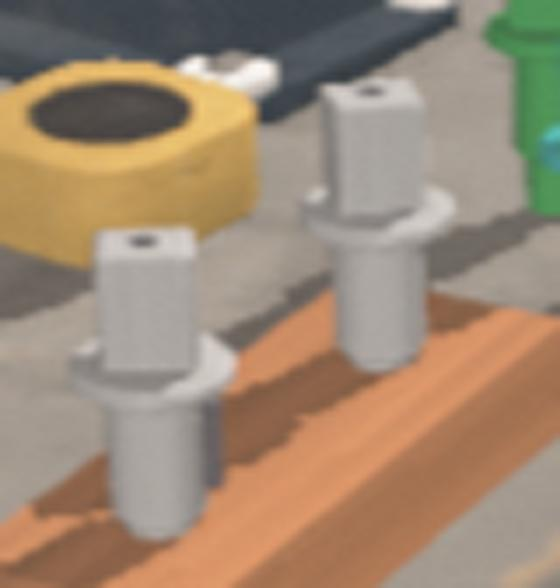

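```bash
python3 - <<'E'
from h import *
d=load('wrist8')
P=[onz(d,280+u/8,15+v/7.5,118)[:2] for u,v in [(375,118),(503,292),(300,465),(165,292)]]
P=np.array(P);print(P,P.mean(0));E=np.roll(P,-1,0)-P
for e in E: print(np.linalg.norm(e),np.degrees(np.arctan2(e[1],e[0])))
print('hole',onz(d,280+335/8,15+283/7.5,118)); print('collar',onz(d,280+338/8,15+320/7.5,84))
d=load('side0')
# side view projections: key candidates
c=np.r_[P.mean(0),0]
import sys
for a in (-180,-150,-120,-240,-210):
    print(a,proj(d,c+[13.5*np.cos(np.radians(a)),13.5*np.sin(np.radians(a)),18+40]),proj(d,c+[0,0,58]))
E
```

```text
[[436.48383389 312.93176111]
 [445.38306663 301.49805647]
 [431.50052266 289.56310573]
 [422.20312694 301.30775642]] [433.89263753 301.32516993]
14.488821390381249 -52.10519073225937
18.307596135445948 -139.31404825530916
14.979265238796437 128.3661276462326
18.4134754000469 39.1444049974886
hole [433.85766794 302.00786151 118.        ]
collar [433.93634476 302.14213098  84.        ]
-180 [280.18372234 336.35191789] [272.55626876 333.5739225 ]
-150 [281.95247267 333.7317707 ] [272.55626876 333.5739225 ]
-120 [281.19457955 331.10558296] [272.55626876 333.5739225 ]
-240 [271.41804008 338.88751306] [272.55626876 333.5739225 ]
-210 [276.3248648  338.24892114] [272.55626876 333.5739225 ]
```

Request:
{"api": "drive_tool", "payload": {
  "moves": [
    [[0,20,0],-7],
    [[0,50,0],-14],
    [[-1,80,0],-21],
    [[-2,100,0],-28],
    [[-2.5,105.5,-10],-35],
    [[-2.5,105.5,-35],-42],
    [[-2.5,105.5,-65],-49],
    [[-2.5,105.5,-84],-50.7]
  ],
  "fingers": 50
}}

```text
time: 10.03
tool_pos: [433.5, 300.2, 162.9]
tcp_rot: [-180.0, 0.1, 39.0]
ft_force: [-1.8, -0.1, -0.5]
finger_gap: 50.0
```

Request:
{"api": "drive_tool", "payload": {
  "moves": [
    [[0,0,0],0],
    [[0,0,0],0],
    [[0,0,0],0],
    [[0,0,0],0],
    [[0,0,0],0],
    [[0,0,0],0],
    [[0,0,0],0],
    [[0,0,0],0]
  ]
}}

```text
time: 10.7
tool_pos: [434.2, 301.7, 165.8]
tcp_rot: [180.0, -0.0, 39.5]
ft_force: [0.2, -0.7, -0.4]
finger_gap: 50.2
```

```bash
python3 - <<'E'
from h import *
d=snap('wrist','wrist9'); s=r.sense(); print(s['time'],s['tool_pos'],s['tcp_rot'],s['ft_force'],s['finger_gap'])
E
```

```text
10.75 [434.11938721 301.65235417 165.6130385 ] [ 1.79995388e+02 -2.71392734e-02  3.95212301e+01] [-0.21528824  0.04568944  0.75567547] 49.7620095430795
```

View pics/wrist9.png

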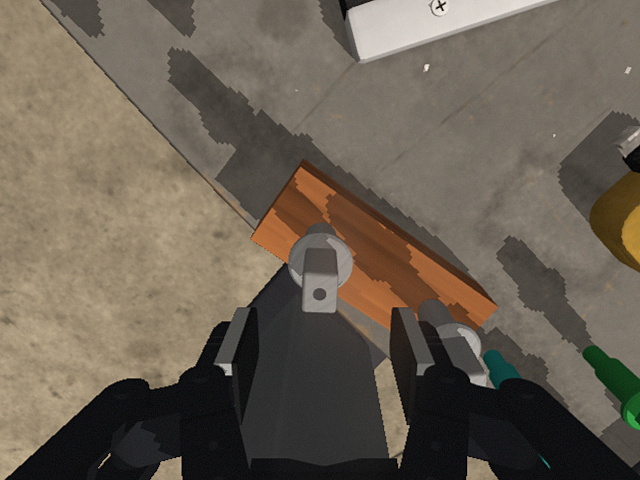

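Request:
{"api": "drive_tool", "payload": {
  "moves": [
    [[0,0,-15],0],
    [[0,0,-32],0],
    [[0,0,-46],0],
    [[0,0,-54],0],
    [[0,0,-55],0],
    [[0,0,-55],0],
    [[0,0,-55],0],
    [[0,0,-55],0]
  ]
}}

```text
time: 11.42
tool_pos: [434.7, 302.0, 111.5]
tcp_rot: [180.0, -0.1, 39.5]
ft_force: [0.9, -1.0, 0.1]
finger_gap: 50.2
```

Request:
{"api": "drive_tool", "payload": {
  "moves": [
    [[0,0,0],0],
    [[0,0,0],0],
    [[0,0,0],0],
    [[0,0,0],0],
    [[0,0,0],0],
    [[0,0,0],0],
    [[0,0,0],0],
    [[0,0,0],0]
  ],
  "fingers": 8,
  "squeeze": 60
}}

```text
time: 12.08
tool_pos: [434.3, 302.0, 111.0]
tcp_rot: [-180.0, -0.1, 39.5]
ft_force: [-1.9, 1.3, 5.1]
finger_gap: 14.9
```

```bash
python3 - <<'E'
from h import *
d=snap('wrist','wrist10'); s=r.sense(); print(s['time'],s['tool_pos'],s['tcp_rot'],s['ft_force'],s['wrist_torque'],s['finger_gap'])
E
```

```text
12.1333 [434.23959541 301.98496013 110.94761767] [-1.79986444e+02 -6.13487461e-02  3.95133044e+01] [-2.17733441  0.92114471  5.53971177] [0.34066036 0.38066638 0.01069438] 15.308712468284273
```

View pics/wrist10.png

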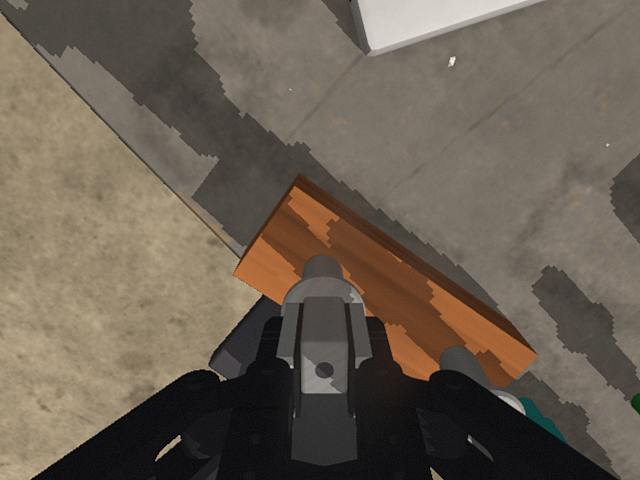

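Request:
{"api": "drive_tool", "payload": {
  "moves": [
    [[0,0,0],0],
    [[0,0,10],0],
    [[0,0,30],0],
    [[0,0,60],0],
    [[0,0,95],0],
    [[0,0,125],0],
    [[0,0,142],0],
    [[0,0,145],0]
  ],
  "squeeze": 100
}}

```text
time: 12.8
tool_pos: [435.6, 302.1, 260.1]
tcp_rot: [179.9, -0.4, 39.5]
ft_force: [0.2, 0.4, -2.2]
finger_gap: 14.6
```

```bash
python3 - <<'E'
from h import *
d=snap('side','side11'); s=r.sense(); print(s['time'],s['tool_pos'],s['tcp_rot'],s['ft_force'],s['wrist_torque'],s['finger_gap'])
p=d['p'][:,:,::-1]
cv2.imwrite('pics/s2.png',cv2.resize(p[100:380,200:420],None,fx=3,fy=2.1,interpolation=cv2.INTER_CUBIC))
E
```

```text
12.85 [435.09286751 301.89045664 258.12237999] [179.93236345  -0.23997914  39.50067249] [ 0.29941747 -0.18757943 -2.08307343] [ 0.00602859 -0.00858864 -0.02824695] 14.441833004872533
```

View pics/s2.png

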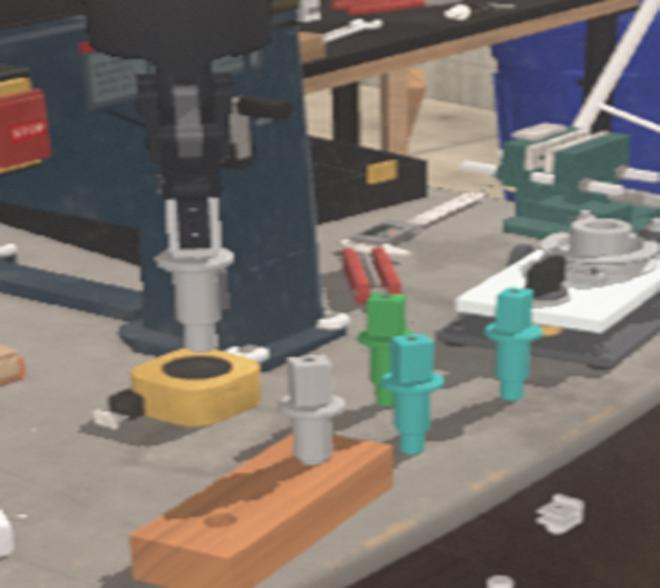

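Request:
{"api": "drive_tool", "payload": {
  "moves": [
    [[1,-15,0],0],
    [[3,-45,0],0],
    [[5,-80,0],-5],
    [[8,-116,0],-10],
    [[10,-152,0],-15],
    [[12,-188,0],-20],
    [[15,-224,0],-25],
    [[17,-258,0],-26.2]
  ]
}}

```text
time: 13.52
tool_pos: [449.6, 41.6, 252.7]
tcp_rot: [-180.0, 0.2, 13.0]
ft_force: [0.9, -0.9, -2.6]
finger_gap: 14.3
```

Request:
{"api": "drive_tool", "payload": {
  "moves": [
    [[2,-34,0],0],
    [[5,-68,0],0],
    [[7,-102,0],0],
    [[9,-135,0],0],
    [[11,-165,0],0],
    [[13,-193,-5],0],
    [[14.5,-211,-20],0],
    [[14.5,-214,-40],0]
  ]
}}

```text
time: 14.18
tool_pos: [465.1, -173.7, 214.0]
tcp_rot: [179.9, 0.0, 13.1]
ft_force: [0.5, 1.1, -2.6]
finger_gap: 14.5
```

Request:
{"api": "drive_tool", "payload": {
  "moves": [
    [[0,0,-8],0],
    [[0,0,-8],0],
    [[0,0,-8],0],
    [[0,0,-8],0],
    [[0,0,-8],0],
    [[0,0,-8],0],
    [[0,0,-8],0],
    [[0,0,-8],0]
  ]
}}

```text
time: 14.85
tool_pos: [465.9, -170.3, 208.0]
tcp_rot: [180.0, -0.1, 13.3]
ft_force: [0.6, -0.0, -3.2]
finger_gap: 14.5
```

```bash
python3 - <<'E'
from h import *
d=snap('side','side12'); s=r.sense(); print(s['time'],s['tool_pos'],s['tcp_rot'],s['ft_force'],s['wrist_torque'],s['finger_gap'])
p=d['p'][:,:,::-1]
cv2.imwrite('pics/s2.png',cv2.resize(p[120:270,340:460],None,fx=5,fy=4,interpolation=cv2.INTER_CUBIC))
d=snap('wrist','wrist12')
d=load('side11')
cv2.imwrite('pics/s3.png',cv2.resize(d['p'][160:280,240:290,::-1],None,fx=6,fy=5,interpolation=cv2.INTER_CUBIC))
E
```

```text
14.9 [ 465.75378805 -170.35812774  207.77864394] [ 1.79970538e+02 -3.60607417e-02  1.33298637e+01] [-0.77181506  0.02707019 -2.08125925] [-0.03527347  0.00835981  0.02453336] 14.812893860440695
```

View pics/s2.png

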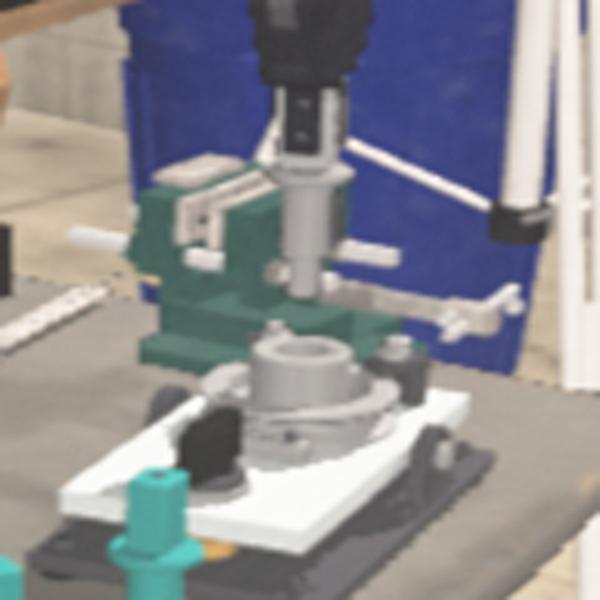

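View pics/wrist12.png

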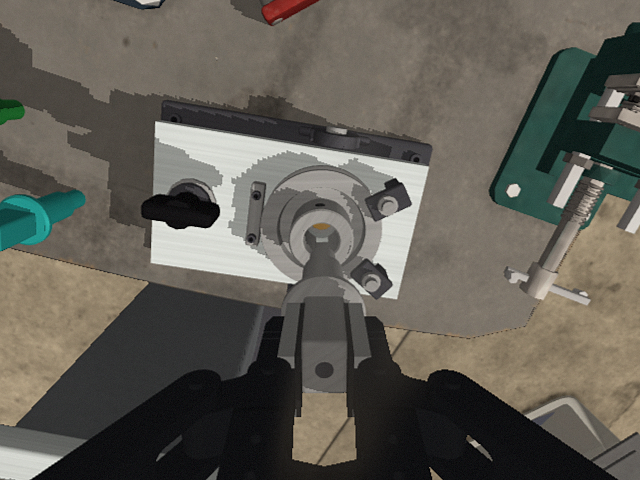

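View pics/s3.png

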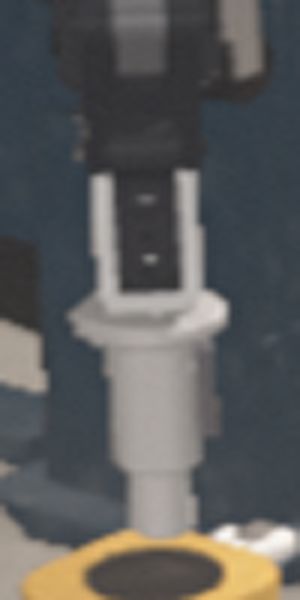

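Request:
{"api": "drive_tool", "payload": {
  "moves": [
    [[0,0,-12],0],
    [[0,0,-24],0],
    [[0,0,-34],0],
    [[0,0,-42],0],
    [[0,0,-47],0],
    [[0,0,-50],0],
    [[0,0,-52],0],
    [[0,0,-52],0]
  ]
}}

```text
time: 15.62
tool_pos: [465.4, -170.4, 155.0]
tcp_rot: [-180.0, 0.0, 13.3]
ft_force: [-0.4, 0.1, -2.6]
finger_gap: 14.7
```

```bash
python3 - <<'E'
from h import *
d=snap('side','side13'); s=r.sense(); print(s['time'],s['tool_pos'],s['tcp_rot'],s['ft_force'],s['wrist_torque'],s['finger_gap'])
p=d['p'][:,:,::-1]
cv2.imwrite('pics/s2.png',cv2.resize(p[120:270,340:460],None,fx=5,fy=4,interpolation=cv2.INTER_CUBIC))
d=snap('wrist','wrist13')
E
```

```text
15.6667 [ 465.488741   -170.3733462   155.29705734] [-1.79981568e+02  6.90866399e-03  1.33057540e+01] [-0.88438839  1.33165405 -2.33903824] [0.17096855 0.17702779 0.05592484] 14.333580280578278
```

View pics/s2.png

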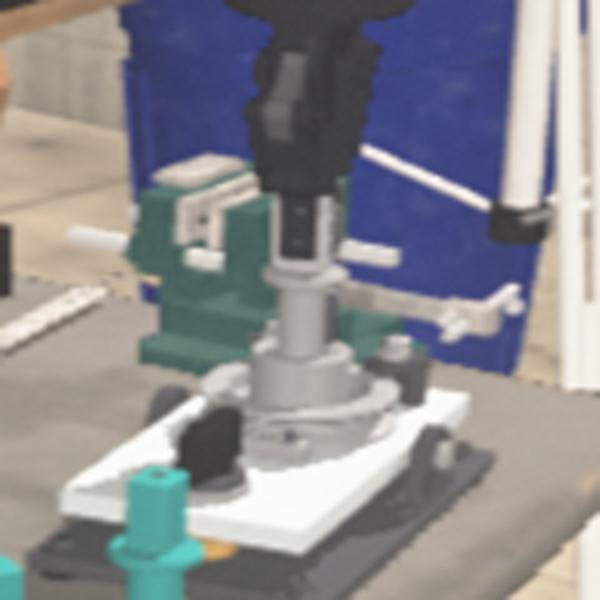

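View pics/wrist13.png

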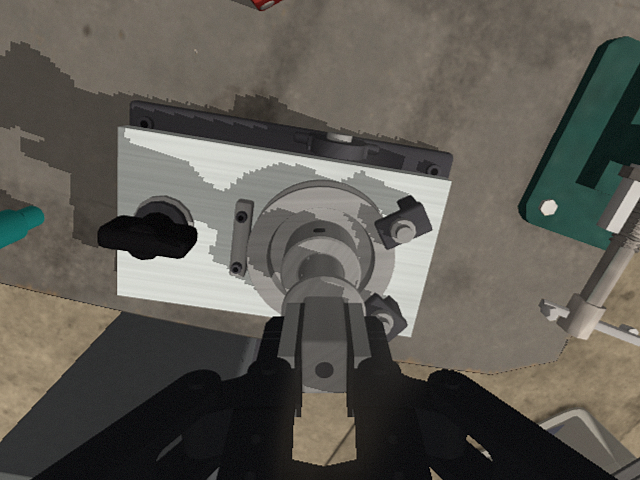

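Request:
{"api": "drive_tool", "payload": {
  "moves": [
    [[0,0,-1],0],
    [[0,0,-3],0],
    [[0,0,-4],0],
    [[0,0,-5],0],
    [[0,0,-6],0],
    [[0,0,-7],0],
    [[0,0,-8],0],
    [[0,0,-8],0]
  ]
}}

```text
time: 16.38
tool_pos: [465.4, -170.3, 147.0]
tcp_rot: [-180.0, 0.0, 13.3]
ft_force: [0.1, 2.0, -2.5]
finger_gap: 14.5
```

```bash
python3 - <<'E'
from h import *
s=r.sense(); print(s['time'],s['tool_pos'],s['tcp_rot'],s['ft_force'],s['wrist_torque'],s['finger_gap'])
E
```

```text
16.3833 [ 465.4421793  -170.34321731  147.00185083] [-1.79984226e+02  6.84527683e-03  1.33109042e+01] [ 0.11281195  2.02589606 -2.54281032] [0.55346623 0.17082879 0.00137617] 14.536318585600306
```

Request:
{"api": "drive_tool", "payload": {
  "moves": [
    [[0,0,-2],0],
    [[0,0,-4],0],
    [[0,0,-6],0],
    [[0,0,-8],0],
    [[0,0,-10],0],
    [[0,0,-12],0],
    [[0,0,-14],0],
    [[0,0,-15],0]
  ]
}}

```text
time: 17.05
tool_pos: [465.4, -170.3, 131.9]
tcp_rot: [-180.0, 0.0, 13.3]
ft_force: [-2.2, 4.7, 1.2]
finger_gap: 14.5
```

```bash
python3 - <<'E'
from h import *
s=r.sense(); print(s['time'],s['tool_pos'],s['tcp_rot'],s['ft_force'],s['wrist_torque'],s['finger_gap'])
E
```

```text
17.05 [ 465.38322751 -170.30785956  131.90866513] [-1.79977926e+02  1.41315613e-02  1.33087979e+01] [-2.20344135  4.71581524  1.21049921] [ 0.88438335  0.43539089 -0.03667999] 14.463019619460539
```

Request:
{"api": "drive_tool", "payload": {
  "moves": [
    [[0,0.5,-2],0],
    [[-0.3,0.8,-4],0],
    [[-0.3,0.8,-6],0],
    [[-0.3,0.8,-8],0],
    [[-0.3,0.8,-10],0],
    [[-0.3,0.8,-11.5],0],
    [[-0.3,0.8,-12.5],0],
    [[-0.3,0.8,-12.5],0]
  ]
}}

```text
time: 17.72
tool_pos: [465.6, -169.9, 121.0]
tcp_rot: [180.0, -0.0, 13.3]
ft_force: [-5.9, 4.9, 10.2]
finger_gap: 14.2
```

```bash
python3 - <<'E'
from h import *
s=r.sense(); print(s['time'],s['tool_pos'],s['tcp_rot'],s['ft_force'],s['wrist_torque'],s['finger_gap'])
d=snap('side','side14')
p=d['p'][:,:,::-1]
cv2.imwrite('pics/s2.png',cv2.resize(p[150:270,350:450],None,fx=6,fy=5,interpolation=cv2.INTER_CUBIC))
E
```

```text
17.7167 [ 465.64071564 -169.93377778  120.95222297] [ 1.79950719e+02 -4.37275237e-02  1.33118539e+01] [-5.86050183  4.92691786 10.17751358] [0.8139083  1.07532653 0.00939331] 14.165738300185962
```

View pics/s2.png

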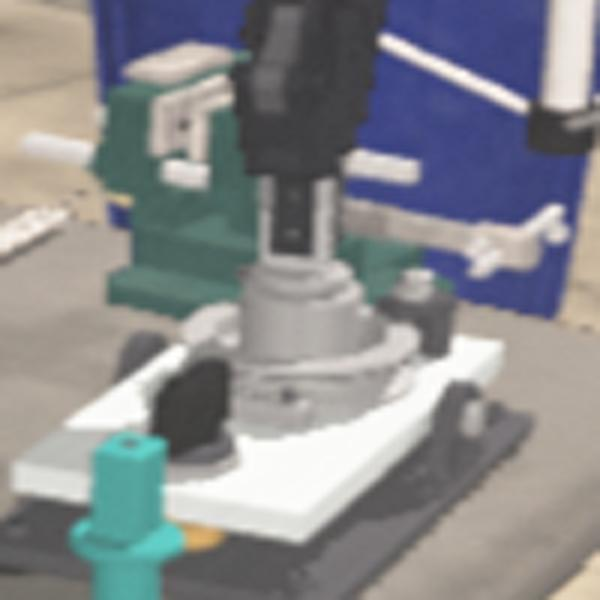

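Request:
{"api": "drive_tool", "payload": {
  "moves": [
    [[-0.3,0.3,-0.5],0],
    [[-0.5,0.5,-1],0],
    [[-0.5,0.5,-1.5],0],
    [[-0.5,0.5,-2],0],
    [[-0.5,0.5,-2.5],0],
    [[-0.5,0.5,-3],0],
    [[-0.5,0.5,-3],0],
    [[-0.5,0.5,-3],0]
  ]
}}

```text
time: 18.43
tool_pos: [465.6, -169.8, 119.1]
tcp_rot: [179.9, -0.1, 13.3]
ft_force: [-7.4, 5.5, 17.5]
finger_gap: 14.4
```

```bash
python3 - <<'E'
from h import *
s=r.sense(); print(s['time'],s['tool_pos'],s['tcp_rot'],s['ft_force'],s['wrist_torque'],s['finger_gap'])
E
```

```text
18.4333 [ 465.61960521 -169.84848683  119.12843325] [ 1.79886378e+02 -9.34137425e-02  1.33107255e+01] [-7.38027679  5.4908782  17.54320968] [0.84596998 1.51583515 0.0030736 ] 14.405461388898457
```

Request:
{"api": "drive_tool", "payload": {
  "moves": [
    [[-0.5,0.3,-0.5],0],
    [[-0.8,0.5,-1],0],
    [[-0.8,0.5,-1.5],0],
    [[-0.8,0.5,-2],0],
    [[-0.8,0.5,-2],0],
    [[-0.8,0.5,-2],0],
    [[-0.8,0.5,-2],0],
    [[-0.8,0.5,-2],0]
  ]
}}

```text
time: 19.1
tool_pos: [465.7, -169.8, 119.0]
tcp_rot: [179.8, -0.2, 13.3]
ft_force: [-12.0, 6.5, 30.2]
finger_gap: 14.2
```

```bash
python3 - <<'E'
from h import *
s=r.sense(); print(s['time'],s['tool_pos'],s['tcp_rot'],s['ft_force'],s['wrist_torque'],s['finger_gap'])
d=snap('side','side15')
p=d['p'][:,:,::-1]
cv2.imwrite('pics/s2.png',cv2.resize(p[180:240,370:430],None,fx=10,fy=10,interpolation=cv2.INTER_CUBIC))
d=snap('wrist','wrist15');p=d['p'][:,:,::-1]
cv2.imwrite('pics/w15.png',cv2.resize(p[200:410,220:430],None,fx=2.8,fy=2.8,interpolation=cv2.INTER_CUBIC))
E
```

```text
19.1 [ 465.67213115 -169.83055589  119.04030269] [179.80051422  -0.18487144  13.31155482] [-12.01189259   6.45584551  30.18530245] [ 1.16188458  2.31062835 -0.03583262] 14.238682764699034
```

View pics/s2.png

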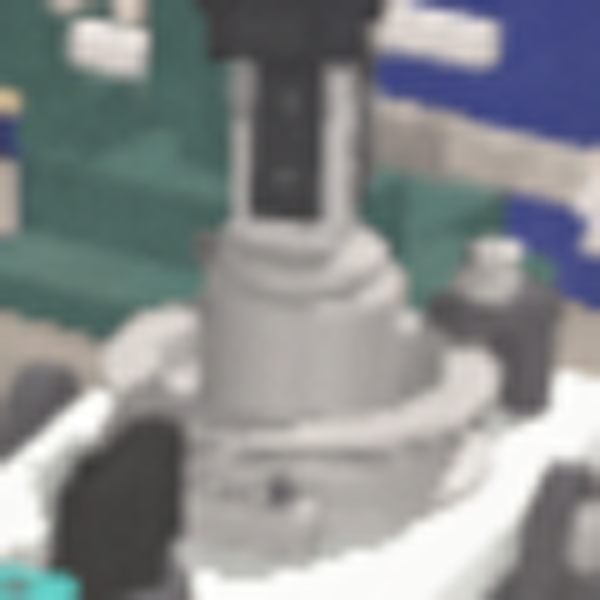

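View pics/w15.png

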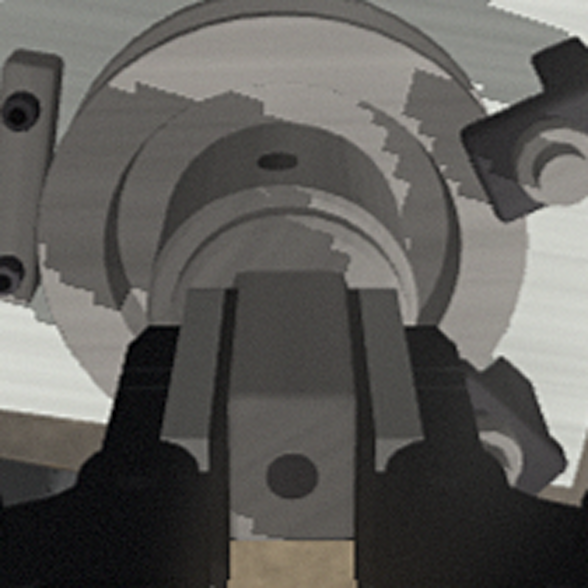

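Request:
{"api": "drive_tool", "payload": {
  "moves": [
    [[0,0,0],0],
    [[0,0,0],0],
    [[0,0,0],0],
    [[0,0,0],0],
    [[0,0,0],0],
    [[0,0,0],0],
    [[0,0,0],0],
    [[0,0,0],0]
  ]
}}

```text
time: 19.87
tool_pos: [465.7, -169.8, 119.0]
tcp_rot: [179.8, -0.2, 13.3]
ft_force: [-11.9, 6.5, 29.8]
finger_gap: 14.6
```

```bash
python3 - <<'E'
from h import *
s=r.sense(); print(s['time'],s['tool_pos'],s['tcp_rot'],s['ft_force'],s['wrist_torque'],s['finger_gap'])
print(r.hand_in())
E
```

```text
19.8667 [ 465.66761438 -169.82554903  119.02723637] [179.80241324  -0.18463168  13.31199224] [-11.89097167   6.47893681  29.76254619] [ 1.20270716  2.25735012 -0.0029396 ] 14.63523665960096
the job is handed in; nothing more can be done
None
```

I levelled the plate, put the keyed shaft fully into the pulley, and handed in at about 20 s with the shaft still gripped and pressed down. `hand_in` gives no verdict, so I don't know how it was judged.

- **Plate:** I turned the knob about 126° anticlockwise, until its bar pointed at the pulley in the overhead picture. I read level from the knob angle. A rough camera check, comparing the spring pad with the bore mouth, came out 1.4 mm off over 50 mm. That is more than the tolerance, but it is mostly camera error, so it doesn't settle the tilt either way.
- **Shaft:** I took the shaft with the visible key, in the hole farther to the robot's left. I lined the key up with the measured keyway direction (about -167°) before lowering it. It went in with almost no vertical force, so I didn't need to turn it in the bore.
- **Seating:** The last 2 mm of commanded push moved the tool only 0.1 mm, while the vertical force rose from 17.5 to 30 N. That means the collar is on the hub, and the tool height (119 mm) matches a seated shaft within about 1 mm. The last pictures show the collar on the hub face. A further hold of 0.7 s gave the same position and force.
- **Leftover differences:** A side force of about 12 N in x and 6 N in y remained. The finger opening read about 14.5 mm on the 16 mm tang. I did not measure the spring pad force or the grip force separately; the squeeze was set to 100 N.
- **Other items:** The plain shaft still stood in the rack just after I lifted the keyed one. I steered clear of the tools, but did not measure their positions again before handing in.

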